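# Tip the storage tube and take out the pestle

## Robot

A 6-joint arm with a two-finger parallel gripper is mounted at the origin on the work surface. World frame = base frame: x ahead of the robot, y to its left, z up, the work surface at z = 0. Lengths are in m, angles in rad, forces in N, time in s.
With the tool pointing down it reaches from about 0.3 to 0.775 m from the base axis. Payload 14.6 kg.
Tool frame: the origin (TCP) lies midway between the tips of the shut fingers; the grasp point (between the pads) lies 19 mm behind it (ctrl.hold_point_z is the distance from the TCP to the grasp point, in m); z points along the fingers, x is the direction in which the jaws open and shut, and the axes are right-handed (so a half turn about z gives the same grasp; the last joint's range is limited). The gripper opens to 94 mm and grips with 3 to 60 N. Pads are 16 mm wide; open, the fingers measure 119 mm over their backs; the gripper's body (75 mm by 177 mm) begins 78 mm behind the grasp point.
Start: joints at [1.226, 0.3, 1.521, -0, 1.321, -0.067], TCP at [0.151, 0.529, 0.205] pointing down, gripper open.
Joint ranges: [-3.03, 3.03], [-0.79, 2.21], [0.23, 2.52], [-1.04, 4.18], [0, 3.07], [-2.55, 2.55]. Speed limits (rad/s): [2.22, 2.22, 2.57, 3.14, 3.14, 3.14].

## Interface

Orientations are given as [roll, pitch, yaw] about the fixed x, y, z axes, in that order (R = Rz(yaw) Ry(pitch) Rx(roll)).
In Python, from station import ctrl, viewer, ticket, nets gives the robot as it stands.
- The arm moves only by the tool carry_out, never from a script. Its argument "commands" is one flat list of numbers, 7 for each row, row after row: the closure, from -1 (fully open) to 1 (shut), so that 0 is half open, then the shift along the world's x, y, z in cm, then the turn, a rotation vector about the world's x, y, z in rad. In form: [gripper, tx, ty, tz, ax, ay, az, gripper, tx, ty, tz, ax, ay, az, ...]. A call has 1 to 12 rows; each row is the pose to reach, as a shift and turn from the pose measured when the call began; what a row does not reach only later rows make up. A row lasts 1/12 s, in which the tool goes at most 41.7 mm and 7.16 degrees, less where a joint would pass 70% of its speed; a pose out of reach is approached as far as the arm can. A call with a gripper value outside its range is refused whole. The fingers move at their own pace and stop on an object; "force" is the grip in N (left out, the last holds). Time passes only in rows, so rows that repeat a pose let the fingers close. It gives the time, the measured TCP pose, the force and the opening at its end, in the units of the state.
- ctrl.get_obs(): the state, without advancing time (a new reading comes with each control period).
- viewer.camera(name): name is "side" or "top"; returns (picture, depth): 384x512x3 uint8, blue, green, red; 384x512 float32, m along the optical axis (not along the pixel's ray), 0 where there is no reading.
- viewer.camera_info(name): a dict with "fx", "fy", "cx", "cy" (pixels), "R" (3x3) and "t" (3): a world point X has camera coordinates R X + t. Camera axes: x right, y down, z forward; pixel columns grow to the right and rows downward; lengths in m; the calibration is good to about 2 mm. A picture is of the moment at which its call begins. camera_info takes no time and is no camera call.
- ticket.hand_in(): hands the job in, once; it reports no verdict.
Trained networks look in the newest picture that a camera, given by its name, has taken for a name from the list of things; names that differ only in an ending like _2 or _b are one class to them, and where a whole thing is asked for, a point or a joint stands for the part that bears it (a point fixed in the world has none). Each returns a list of dicts, best first, with "confidence" (0 to 1); they miss things now and then, are a little off and sometimes report something else, mostly with a low value. They report only what shows in the picture. A call takes as long as a camera call.
- nets.silhouettes(camera, thing): "region" (384x512 bool, what is visible of it) and "extent" ([left, top, right, bottom] in pixels, round what is visible of it).
The state is a dict: "time_s": time; "qpos": joint angles; "joint_vel": joint speeds; "tau": joint torques, N m; "ee_pos": TCP position; "eef_rot": TCP orientation; "force": force on the tool from outside, world axes, zero at the start; "moment": the same for the moment, N m; "grip_width": finger opening in m.
Only numpy, scipy, OpenCV 4.12 (cv2) and the standard library are available. Lean on these libraries where they do the work, as an engineer would, in place of code of your own. Each camera call takes 0.05 s, during which the arm holds its last target. There are 200 camera calls.

## Task

Press the mouth end of the tube on the stand right down, so that the wooden pestle inside slides out to the stop in front of the mouth. Then take the pestle by its exposed end, draw it out of the tube and lay it gently in the rectangular metal tray.

Things in the scene. Friction and masses are not known exactly. Their poses are not given: they have to be found in the camera images.
- stand: Fixed steel stand with a white tube hinged on it (a capped tube lying on the table is not wanted). Origin on the work surface under the hinge, x towards the tube's open mouth. Hinge along y, on the tube's axis, 170 mm up; cheeks reach 176 mm, 61 mm apart outside. Tube 42 mm wide, bore 36, from 95 mm behind the hinge (closed) to 90 mm ahead (mouth). Base 160 x 100 x 12 mm.
- tip_tube (a joint): Tube tilt: 0 level, 0.40 rad = mouth fully down; stays where left. About 3 N down on the thumb plate moves it: grey, flat, 44 x 40 mm, centred 55 mm ahead of the hinge, top 25 mm above tube axis. Ahead of the mouth a 10 mm wide tongue, level with the bore's bottom, ends 165 mm from the hinge in a stop 8 mm high: lift the pestle square to the tube over it (16 mm play), then pull along.
- pestle: Straight light-wood pestle, 160 mm long, 20 mm diameter, about 45 g; origin at its middle, x along it. Starts hidden in the level tube, its front end 10 to 20 mm inside the mouth. In the fully tipped tube it slides by itself within a second until its end meets the stop; 75 mm then stand out of the mouth, free on both sides.
- tray: Fixed rectangular aluminium tray, 230 (x) x 140 (y) x 28 mm high, walls and floor 4 mm; origin at the centre of its underside, long side along its x.

How it is judged:
By the outcome, as a careful person would: the job done as asked, in the order asked, and still so for the second after the job is handed in, with the robot touching nothing.
It also fails if it takes over 54 s, if anything falls off the work surface, if the arm or the gripper's body presses on something with over 40 N, if the wrist force passes 120 N, or if a joint passes its speed limit or range.

## Working session

There is one attempt and no reset: what is moved stays moved. The work goes in short steps, Python scripts to look and compute and a tool call to move; the robot and the scene stay as the last step left them, time stands still between calls to the robot, and variables do not carry over. Pictures are saved under pics/ and viewed, about 8 in all and at most 12, crops included, and the job is handed in when it is done.

Besides the shell and the picture viewer there is one more tool, called after "Emit:" in YAML: its name, and indented under it one key for each argument. carry_out: Moves the arm, as the interface text tells. Its arguments: {"type":"object","properties":{"commands":{"type":"array","items":{"type":"number"}},"force":{"type":"number"}},"required":["commands"]}

```bash
mkdir -p pics
cat > h.py <<'E'
import numpy as np, cv2
from station import ctrl, viewer, ticket, nets
def pts(cam,depth,mask):
    i=viewer.camera_info(cam); v,u=np.nonzero(mask&(depth>0)); z=depth[v,u]
    c=np.stack([(u-i['cx'])/i['fx']*z,(v-i['cy'])/i['fy']*z,z],1)
    return (c-np.array(i['t']))@np.array(i['R'])
E
python3 - <<'E'
from h import *
ims=[]
for c in ['side','top']:
    im,d=viewer.camera(c); ims.append(im.copy()); np.save(f'd_{c}.npy',d); cv2.imwrite(f'{c}.png',im)
    for th in ['stand','tray']:
        for r in nets.silhouettes(c,th)[:3]:
            m=np.asarray(r['region']); P=pts(c,d,m); np.save(f'm_{c}_{th}.npy',m) 
            print(c,th,round(r['confidence'],2),np.round(r['extent']),np.round(np.percentile(P,[2,50,98],axis=0),3).tolist())
    i=viewer.camera_info(c); print('campos',-np.array(i['R']).T@np.array(i['t']),i['fx'])
    cv2.imwrite(f'pics/{c}0.png',im)
print(ctrl.get_obs())
cv2.imwrite('pics/both.png',cv2.resize(np.vstack(ims),(400,600)))
E
```

```text
side stand 0.78 [200.  97. 268. 200.] [[0.472, 0.017, 0.005], [0.521, 0.136, 0.069], [0.574, 0.233, 0.195]]
side tray 0.88 [232. 244. 365. 360.] [[0.434, -0.308, 0.001], [0.542, -0.225, 0.004], [0.662, -0.143, 0.028]]
campos [ 0.33557895 -0.57307736  0.73117428] 407.2890017795106
top tray 0.83 [294. 150. 366. 252.] [[0.433, -0.305, -0.001], [0.545, -0.227, 0.004], [0.662, -0.147, 0.028]]
campos [ 0.31897212 -0.03680272  1.01646588] 412.95638968534325
{'time_s': 0.3, 'qpos': array([ 1.22640495e+00,  3.00112309e-01,  1.52116821e+00, -1.98795451e-05,
        1.32071232e+00, -6.65892526e-02]), 'joint_vel': array([-6.39875906e-05, -7.45778284e-05, -1.32021482e-03, -2.63411463e-04,
        8.12565004e-04, -1.18884389e-03]), 'tau': array([-6.28436137e-04, -5.31158710e+01, -3.52476096e+01,  7.08062667e-02,
        2.25679565e-02, -4.82978487e-05]), 'ee_pos': array([0.15080604, 0.52883012, 0.20525787]), 'eef_rot': array([-3.14158524e+00,  4.00585747e-04,  1.29299913e+00]), 'force': array([0.6161005 , 0.43654078, 0.12912049]), 'moment': array([ 0.04023337, -0.0077269 ,  0.01153386]), 'grip_width': 0.09365373213456406}
```

View pics/top0.png

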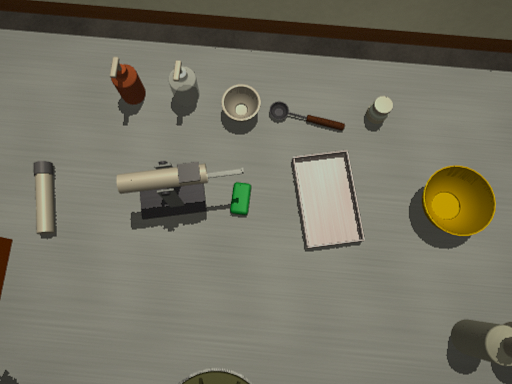

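View pics/side0.png

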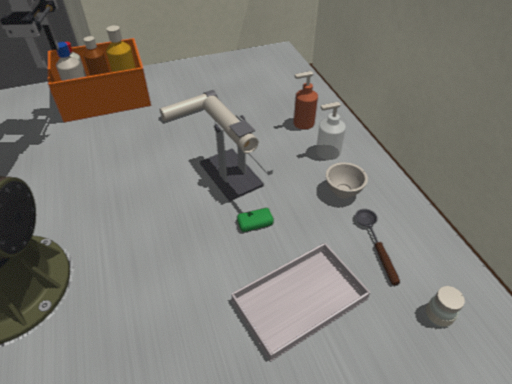

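Run:
```python
from h import *
d=np.load('d_top.npy'); m=np.zeros(d.shape,bool); m[150:225,105:262]=1
P=pts('top',d,m)
def rect(Q):
    (c,s,a)=cv2.minAreaRect(Q[:,:2].astype(np.float32)*1000); return np.round(c,1),np.round(s,1),round(a,2)
t=P[P[:,2]>.165]; print('tube',len(t),rect(t),t[:,2].max())
pl=P[P[:,2]>.1925]; print('plate?',len(pl),rect(pl),np.median(pl[:,2]))
tg=P[(P[:,2]>.13)&(P[:,2]<.165)]; 
far=P[(P[:,2]>.12)]; far=far[np.argsort(far[:,1])[:15]]; print('tongue end',np.round(far,3).tolist())
b=P[(P[:,2]>.006)&(P[:,2]<.018)&(P[:,1]>.03)]; print('base',len(b),rect(b))
g=np.zeros(d.shape,bool); g[180:217,228:254]=1; G=pts('top',d,g); G=G[G[:,2]>.008]; print('green',G.min(0),G.max(0))
a=np.zeros(d.shape,bool); a[140:260,285:375]=1; A=pts('top',d,a); A=A[A[:,2]>.015]; print('tray',rect(A))
for nm,bx in dict(bowl=(80,130,215,265),spoon=(95,135,265,350)).items():
    q=np.zeros(d.shape,bool); q[bx[0]:bx[1],bx[2]:bx[3]]=1; Q=pts('top',d,q);Q=Q[Q[:,2]>.008]; print(nm,Q.min(0),Q.max(0))
S=np.load('d_side.npy'); m=np.load('m_side_stand.npy'); Q=pts('side',S,m); Q=Q[Q[:,2]>.165]; print('side tube',rect(Q),Q[:,2].max())
# axis line by ridge: top points fit
r=P[(P[:,2]>.183)&(P[:,2]<.1925)]; l=cv2.fitLine(r[:,:2].astype(np.float32),cv2.DIST_HUBER,0,.01,.01).ravel(); print('ridge',l, r[:,1].min(),r[:,1].max())
```

```text
tube 1976 (array([523.6, 152.3]), array([ 72.8, 184.8]), 12.05) 0.19787043322052372
plate? 374 (array([522.5, 155.6]), array([ 39.9, 165.5]), 13.13) 0.19439922352181105
tongue end [[0.556, -0.015, 0.152], [0.556, -0.015, 0.158], [0.558, -0.014, 0.16], [0.561, -0.014, 0.158], [0.562, -0.014, 0.161], [0.565, -0.014, 0.158], [0.556, -0.012, 0.151], [0.557, -0.012, 0.157], [0.558, -0.012, 0.158], [0.56, -0.012, 0.159], [0.563, -0.012, 0.158], [0.565, -0.012, 0.159], [0.555, -0.01, 0.153], [0.558, -0.01, 0.15], [0.56, -0.01, 0.153]]
base 1498 (array([507.2, 156.6]), array([ 70.8, 160.5]), 12.53)
green [ 0.48785659 -0.03451008  0.00876409] [0.56868768 0.01244848 0.02855592]
tray (array([ 547.1, -224.3]), array([230.6, 141.3]), 12.61)
bowl [ 0.71646332 -0.03889215  0.00804859] [0.81542978 0.05791996 0.05818243]
spoon [ 0.73199321 -0.25902373  0.00816464] [ 0.79462189 -0.06507178  0.02237398]
side tube (array([524.7, 153.1]), array([ 73.8, 187.2]), 12.49) 0.1966503407933027
ridge [ 0.2212913  -0.97520775  0.5120402   0.19412994] 0.059825320997855105 0.24455228708048773
```

Run:
```python
from h import *
S=np.load('d_side.npy'); m=np.zeros(S.shape,bool); m[28:115,48:150]=1; Q=pts('side',S,m)
Q=Q[Q[:,2]>.03]; print(Q.min(0),Q.max(0)); h=Q[Q[:,2]>.12]; print(np.percentile(h,[1,50,99],axis=0))
for z in(.03,.1,.15): k=Q[(Q[:,2]>z)&(Q[:,1]<1)]; print(z,k.min(0),k.max(0))
```

```text
[0.11367732 0.5319515  0.03001668] [0.37978623 1.10454323 0.26565491]
[[0.12221458 0.53635755 0.12044814]
 [0.24590077 0.58622672 0.14475916]
 [0.37735339 0.73692521 0.24976007]]
0.03 [0.11901163 0.5319515  0.03001668] [0.37978623 0.74423984 0.26565491]
0.1 [0.11997254 0.53308884 0.10010642] [0.37978623 0.74423984 0.26565491]
0.15 [0.15085827 0.56322022 0.15001608] [0.35954872 0.70084666 0.26565491]
```

Emit:
carry_out:
  commands: [-1,0,-4,4,0,0,0,-1,0,-8,6,0,0,0,-1,2,-12,8,0,0,-0.1,1,5,-15,8,0,0,-0.22,1,8,-18,8,0,0,-0.34,1,11,-21,8,0,0,-0.46,1,14,-24,8,0,0,-0.58,1,17,-27,8,0,0,-0.7,1,20,-30,8,0,0,-0.82,1,23,-33,8,0,0,-0.94,1,26,-35,8,0,0,-1.075,1,29,-37,8,0,0,-1.075]
  force: 40

```text
time_s: 1.3
ee_pos: [0.4306, 0.1649, 0.2857]
eef_rot: [-3.141, -0.001, 0.209]
force: [0.8, 1.1, 0.8]
grip_width: 0.0376
```

Emit:
carry_out:
  commands: [1,3.5,-2.4,0,0,0,0,1,7,-4.8,0,0,0,0,1,10.6,-7.2,-1,0,0,0.01,1,10.6,-7.2,-4,0,0,0.01,1,10.6,-7.2,-7,0,0,0.01,1,10.6,-7.2,-7.8,0,0,0.01,1,10.6,-7.2,-7.8,0,0,0.01]

```text
time_s: 1.88
ee_pos: [0.5356, 0.0928, 0.2058]
eef_rot: [-3.141, 0.004, 0.219]
force: [-0.8, -0.1, -0.8]
grip_width: 0.0004
```

Run:
```python
from h import *
a,_=viewer.camera('top'); b,_=viewer.camera('side')
v=np.hstack([cv2.resize(a[100:240,90:290],(400,280)),cv2.resize(b[70:210,130:330],(400,280))]); cv2.imwrite('pics/c1.png',v)
o=ctrl.get_obs(); print(o['time_s'],o['ee_pos'],o['force'],o['qpos'],o['grip_width'])
```

```text
1.9833 [0.5368613  0.0932861  0.20933196] [ 0.09316898 -0.36926348  0.39161129] [ 1.04713851e-01  2.84159895e-01  1.53210715e+00  2.32456865e-04
  1.32310815e+00 -1.15406569e-01] 0.0006757878332758374
```

View pics/c1.png

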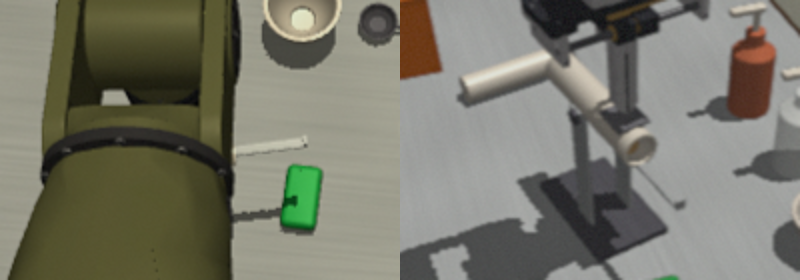

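The side view shows the shut fingers right above the grey plate (crop ~(625,115)). Pressing now.

Emit:
carry_out:
  commands: [1,0,0,-1,0,0,0,1,0,0,-1.5,0,0,0,1,0,0,-2,0,0,0,1,0,0,-2.4,0,0,0,1,0,0,-2.8,0,0,0,1,0,0,-3.1,0,0,0,1,0,0,-3.1,0,0,0]

```text
time_s: 2.57
ee_pos: [0.5367, 0.0932, 0.1778]
eef_rot: [3.142, -0.002, 0.22]
force: [1.1, -1.6, 1.4]
grip_width: 0.0005
```

Emit:
carry_out:
  commands: [1,0,0,-0.2,0,0,0,1,0,0,-0.3,0,0,0,1,0,0,-0.4,0,0,0,1,0,0,-0.4,0,0,0]

```text
time_s: 2.9
ee_pos: [0.537, 0.0931, 0.1747]
eef_rot: [3.141, -0.003, 0.22]
force: [-3.2, -3.7, 11.5]
grip_width: 0.0005
```

Emit:
carry_out:
  commands: [1,0,0,-0.1,0,0,0,1,0,0,-0.2,0,0,0,1,0,0,-0.2,0,0,0,1,0,0,-0.2,0,0,0]

```text
time_s: 3.23
ee_pos: [0.5375, 0.0929, 0.1744]
eef_rot: [3.141, -0.005, 0.22]
force: [-3.9, -5.5, 17.0]
grip_width: 0.0005
```

Emit:
carry_out:
  commands: [1,0,0,2,0,0,0,1,0.4,-1.8,6,0,0,0,-1,0.8,-3.6,9,0.1,0.02,0,-1,1.2,-5.4,9,0.2,0.044,0,-1,1.6,-7.4,9,0.3,0.066,0,-1,1.6,-7.4,8,0.39,0.087,0,-1,1.6,-7.4,6,0.39,0.087,0,-1,1.6,-7.4,6,0.39,0.087,0,-1,1.6,-7.4,6,0.39,0.087,0,-1,1.6,-7.4,6,0.39,0.087,0,-1,1.6,-7.4,6,0.39,0.087,0,-1,1.6,-7.4,6,0.39,0.087,0]

```text
time_s: 4.23
ee_pos: [0.5536, 0.0196, 0.2355]
eef_rot: [-2.744, -0.006, 0.219]
force: [-0.5, 0.1, -0.9]
grip_width: 0.0639
```

Run:
```python
from h import *
a,da=viewer.camera('top'); b,db=viewer.camera('side')
np.save('da.npy',da);np.save('db.npy',db);cv2.imwrite('a.png',a);cv2.imwrite('b.png',b)
v=np.hstack([cv2.resize(a[100:240,90:290],(400,280)),cv2.resize(b[70:210,130:330],(400,280))]); cv2.imwrite('pics/c2.png',v)
for n,d in(('top',da),('side',db)):
    for r in nets.silhouettes(n,'pestle')[:2]:
        P=pts(n,d,np.asarray(r['region'])); print(n,r['confidence'],np.round(r['extent']),len(P),np.round(np.percentile(P,[3,50,97],axis=0),4).tolist())
        np.save(f'pest_{n}.npy',P) if r['confidence']>.4 else 0
o=ctrl.get_obs(); print(o['time_s'],o['ee_pos'],o['eef_rot'],o['force'],o['qpos'],o['grip_width'])
```

```text
top 0.57 [206. 174. 217. 180.] 89 [[0.5364, 0.0392, 0.1202], [0.5449, 0.051, 0.1267], [0.5544, 0.0622, 0.1332]]
side 0.77 [246. 154. 268. 188.] 290 [[0.5355, 0.0045, 0.1024], [0.5473, 0.0373, 0.1194], [0.5596, 0.0701, 0.1351]]
4.4333 [0.55349922 0.01918993 0.23472448] [-2.74320485 -0.00522684  0.21832599] [ 0.11538932 -0.44677138  0.51976965] [-0.20740366  0.36341631  1.41795175  0.3635378   1.53051908 -0.47292846] 0.07937778570150948
```

View pics/c2.png

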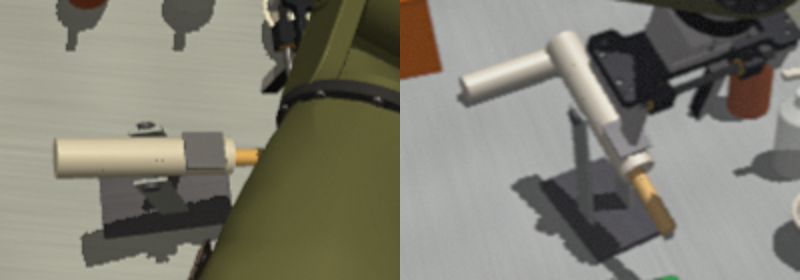

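The tube is tipped (side crop) and the pestle stands out to ~(670,230). I'll check its points against my model.

Run:
```python
from h import *
u=np.array([.2164,-.9763,0]);v=np.array([.9763,.2164,0]);t=.4
X=u*np.cos(t)+[0,0,-np.sin(t)];N=u*np.sin(t)+[0,0,np.cos(t)]
for n in('top','side'):
    P=np.load(f'pest_{n}.npy')-[.5245,.149,.17]; L=np.stack([P@X,P@v,P@N],1)
    print(n,np.round(np.percentile(L,[2,50,98],axis=0)*1000,1).tolist())
    for a in range(90,170,15):
        k=L[(L[:,0]*1000>a)&(L[:,0]*1000<a+15)]
        if len(k)>5: print(a,len(k),np.round(np.percentile(k[:,1:],[5,95],axis=0)*1000,1).tolist())
```

```text
top [[96.7, -9.2, -6.8], [109.0, -1.4, -1.0], [123.2, 6.6, 2.9]]
90 31 [[-8.5, -5.4], [5.8, 1.5]]
105 49 [[-8.9, -4.8], [6.4, 2.1]]
120 8 [[-4.8, -2.2], [6.4, 3.0]]
side [[86.3, -8.8, -9.3], [124.8, -2.4, -1.4], [162.9, 7.6, 2.6]]
90 55 [[-8.6, -7.3], [6.9, 2.4]]
105 57 [[-8.4, -7.0], [7.4, 2.0]]
120 52 [[-8.5, -7.1], [6.3, 1.1]]
135 57 [[-8.7, -10.3], [6.6, 1.2]]
150 54 [[-7.9, -7.4], [5.8, 1.7]]
```

Emit:
carry_out:
  commands: [-1,0,0,-2.5,0,0,0,-1,-0.1,0,-5.3,0,0,0,-1,-0.3,0.75,-7,0,0,0,-1,-0.5,1.6,-9,0,0,0,-1,-0.7,2.5,-11.2,0,0,0,-1,-0.8,3,-12.6,0,0,0,-1,-0.88,3.37,-13.5,0,0,0,-1,-0.88,3.37,-13.5,0,0,0,-1,-0.88,3.37,-13.5,0,0,0]

```text
time_s: 5.18
ee_pos: [0.5449, 0.0528, 0.1002]
eef_rot: [-2.743, -0.006, 0.219]
force: [0.1, -0.5, 0.2]
grip_width: 0.0942
```

Emit:
carry_out:
  commands: [1,0,0,0,0,0,0,1,0,0,0,0,0,0,1,0,0,0,0,0,0,1,0,0,0,0,0,0,1,0,0,0,0,0,0,1,0,0,0,0,0,0,1,0,0,0,0,0,0,1,0,0,0,0,0,0,1,0,0,0,0,0,0,1,0,0,0,0,0,0,1,0,0,0,0,0,0,1,0,0,0,0,0,0]
  force: 30

```text
time_s: 6.18
ee_pos: [0.545, 0.0528, 0.1002]
eef_rot: [-2.743, -0.006, 0.219]
force: [0.5, 0.3, 0.2]
grip_width: 0.019
```

Emit:
carry_out:
  commands: [1,0.03,-0.15,0.35,0,0,0,1,0.06,-0.3,0.7,0,0,0,1,0.1,-0.44,1.06,0,0,0,1,0.1,-0.44,1.06,0,0,0,1,0.1,-0.44,1.06,0,0,0]

```text
time_s: 6.6
ee_pos: [0.5461, 0.0483, 0.1111]
eef_rot: [-2.744, -0.006, 0.218]
force: [-0.5, -0.0, -0.7]
grip_width: 0.0194
```

Emit:
carry_out:
  commands: [1,0.2,-0.9,-0.39,0,0,0,1,0.4,-1.8,-0.78,0,0,0,1,0.6,-2.7,-1.17,0,0,0,1,0.6,-2.7,-1.17,0,0,0]

```text
time_s: 6.93
ee_pos: [0.5521, 0.0194, 0.0982]
eef_rot: [-2.743, -0.005, 0.217]
force: [0.6, 0.3, 0.1]
grip_width: 0.0194
```

Run:
```python
from h import *
b,db=viewer.camera('side')
cv2.imwrite('pics/c3.png',cv2.resize(b[90:230,180:360],(720,560)))
o=ctrl.get_obs(); print(o['time_s'],o['ee_pos'],o['force'],o['grip_width'])
```

```text
6.9833 [0.55207357 0.02019866 0.09858652] [-0.82620441 -0.00411165 -0.5006487 ] 0.019321229350804763
```

View pics/c3.png

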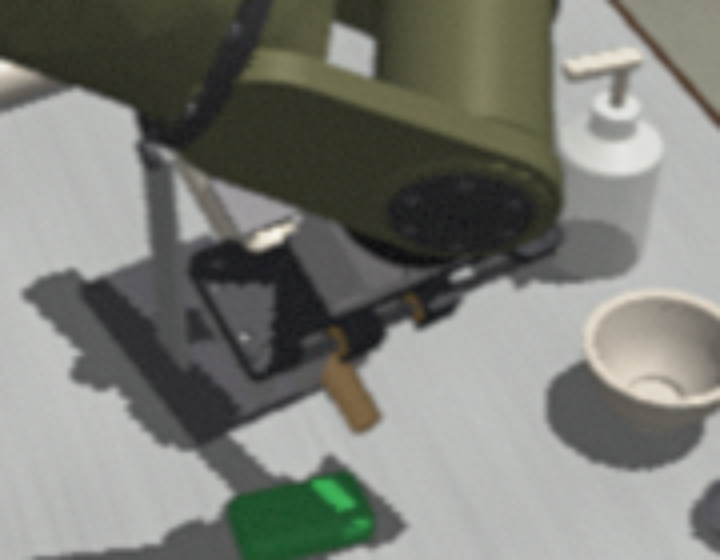

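The pestle's front end (crop ~(355,400)) moves with the gripper, clear of the green object. I'll keep pulling.

Emit:
carry_out:
  commands: [1,0.25,-1.12,-0.49,0,0,0,1,0.5,-2.25,-0.97,0,0,0,1,0.75,-3.37,-1.46,0,0,0,1,1.0,-4.5,-1.95,0,0,0,1,1.25,-5.62,-2.43,0,0,0,1,1.5,-6.74,-2.92,0,0,0,1,1.5,-6.74,-2.92,0,0,0]

```text
time_s: 7.57
ee_pos: [0.5671, -0.0493, 0.0681]
eef_rot: [-2.743, -0.004, 0.215]
force: [-0.5, -0.1, -1.0]
grip_width: 0.019
```

Emit:
carry_out:
  commands: [1,0.17,-0.8,1.85,0,0,0,1,0.3,-1.5,3.7,0,0,0,1,0.3,-2.5,6.5,0,0,0,1,0.3,-5,9,0,0,0,1,0.3,-8,9,0,0,0,1,0,-11,8.5,-0.08,-0.017,0,1,-0.5,-14,8.5,-0.17,-0.037,0,1,-1,-17,8.5,-0.26,-0.056,0,1,-1.3,-19,8.5,-0.35,-0.078,0,1,-1.3,-20.7,8.5,-0.39,-0.087,0,1,-1.3,-20.7,8.5,-0.39,-0.087,0,1,-1.3,-20.7,8.5,-0.39,-0.087,0]

```text
time_s: 8.57
ee_pos: [0.554, -0.2558, 0.1532]
eef_rot: [-3.141, -0.005, 0.217]
force: [0.1, 0.7, -0.0]
grip_width: 0.019
```

```bash
cat > look.py <<'E'
from h import *
import sys
b,db=viewer.camera('side'); a,da=viewer.camera('top')
cv2.imwrite(f'pics/{sys.argv[1]}.png',np.hstack([cv2.resize(a[120:280,230:390],(400,400)),cv2.resize(b[160:370,200:410],(400,400))]))
u=np.array([.2164,-.9763,0]);v=np.array([.9763,.2164,0]);C=np.array([.5471,-.2243,0])
for c,d in(('side',db),):
    for r in nets.silhouettes(c,'pestle')[:2]:
        P=pts(c,d,np.asarray(r['region'])); Q=P-C; L=np.stack([Q@u,Q@v,P[:,2]],1)*1000
        print(c,round(r['confidence'],2),np.round(r['extent']),len(P),np.round(np.percentile(L,[2,25,50,75,98],axis=0),1).tolist())
        for k in np.array_split(L[np.argsort(L[:,0])],4): print(np.round(k.mean(0),1),np.round(np.percentile(k,[4,96],axis=0),1).tolist())
o=ctrl.get_obs(); q=o['ee_pos']-C; print('tcp u,v,z',q@u*1000,q@v*1000,q[2]*1000); print(o['time_s'],o['ee_pos'],o['eef_rot'],o['force'],o['grip_width'])
E
python3 look.py c4
```

```text
side 0.85 [279. 216. 339. 293.] 380 [[-78.0, -11.6, 166.7], [42.0, -8.0, 175.4], [55.9, -3.9, 177.7], [69.0, 0.6, 178.9], [77.9, 6.2, 180.8]]
[-24.9   1.1 175.6] [[-80.0, -20.6, 132.8], [41.3, 29.1, 207.7]]
[ 49.1  -4.1 176.9] [[42.7, -10.9, 171.6], [55.5, 4.9, 179.9]]
[ 62.6  -4.8 176.8] [[56.2, -11.4, 171.0], [68.5, 4.3, 180.1]]
[ 74.7  -4.2 175.1] [[69.7, -11.4, 166.9], [78.1, 4.6, 179.6]]
tcp u,v,z 32.126545338437666 0.1974015217262099 152.9479088098119
8.7167 [ 0.55424497 -0.25562272  0.15294791] [-3.140823   -0.00508056  0.21720216] [-0.86782669 -0.48363956 -1.05089579] 0.01884951529713783
```

View pics/c4.png

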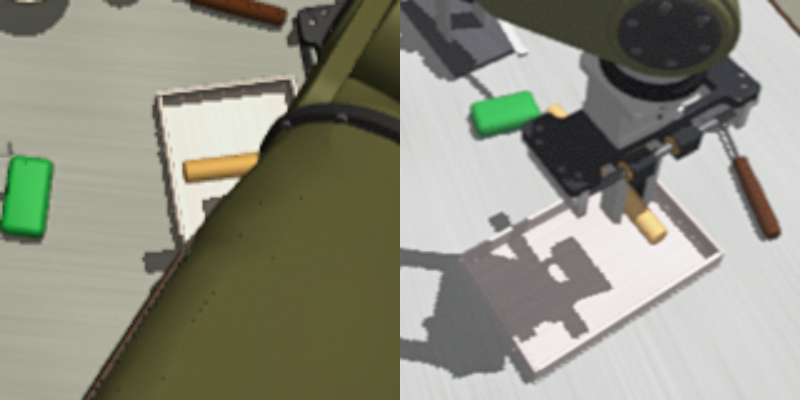

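Emit:
carry_out:
  commands: [1,0,0,-3,0,0,0,1,0,0,-6,0,0,0,1,0,0,-9,0,0,0,1,0,0,-11,0,0,0,1,0,0,-12,0,0,0,1,0,0,-12.5,0,0,0,1,0,0,-12.8,0,0,0,1,0,0,-12.8,0,0,0]

```text
time_s: 9.38
ee_pos: [0.5547, -0.2557, 0.0255]
eef_rot: [-3.141, -0.006, 0.217]
force: [0.0, 0.8, -0.4]
grip_width: 0.0191
```

Emit:
carry_out:
  commands: [1,0,0,-0.1,0,0,0,1,0,0,-0.2,0,0,0,1,0,0,-0.3,0,0,0,1,0,0,-0.3,0,0,0]

```text
time_s: 9.72
ee_pos: [0.5548, -0.2557, 0.0228]
eef_rot: [-3.141, -0.006, 0.217]
force: [-1.2, -0.4, -0.7]
grip_width: 0.0192
```

Emit:
carry_out:
  commands: [1,0,0,-0.1,0,0,0,1,0,0,-0.15,0,0,0,1,0,0,-0.2,0,0,0,1,0,0,-0.2,0,0,0]

```text
time_s: 10.05
ee_pos: [0.5548, -0.2558, 0.021]
eef_rot: [-3.142, -0.006, 0.217]
force: [-0.2, -0.3, 1.6]
grip_width: 0.0193
```

Emit:
carry_out:
  commands: [1,0,0,-0.05,0,0,0,1,0,0,-0.1,0,0,0,1,0,0,-0.1,0,0,0]

```text
time_s: 10.3
ee_pos: [0.5549, -0.2558, 0.0207]
eef_rot: [3.141, -0.007, 0.217]
force: [-4.6, 1.5, 8.8]
grip_width: 0.0189
```

Emit:
carry_out:
  commands: [1,0,0,0.02,0,0,0,0.5,0,0,0.02,0,0,0,0.5,0,0,0.02,0,0,0,0.5,0,0,0.02,0,0,0,0.5,0,0,0.3,0,0,0,0.5,0,0,0.6,0,0,0,0.5,0,0,0.8,0,0,0,0.5,0,0,0.8,0,0,0]

```text
time_s: 10.97
ee_pos: [0.5552, -0.256, 0.0294]
eef_rot: [3.141, -0.007, 0.217]
force: [-0.4, -0.2, 0.4]
grip_width: 0.0241
```

```bash
python3 look.py c5
```

```text
side 0.58 [274. 258. 330. 328.] 410 [[-76.9, -10.6, 3.0], [31.7, -7.2, 41.9], [49.7, -3.3, 44.9], [65.7, 1.4, 46.7], [78.0, 11.6, 49.4]]
[-65.8  -3.1  44.7] [[-78.8, -9.6, 39.2], [-53.6, 4.5, 48.2]]
[42.5 -1.  39.2] [[35.3, -10.6, 2.0], [49.3, 23.4, 50.1]]
[57.8 -2.9 42. ] [[50.7, -10.2, 5.0], [65.3, 6.4, 47.9]]
[73.  -3.5 43.3] [[66.7, -10.6, 27.7], [78.2, 5.9, 48.3]]
tcp u,v,z 32.470839696708246 0.8396420539225359 28.742495754464827
11.1167 [ 0.55494651 -0.25581988  0.0287425 ] [ 3.14133349 -0.00654565  0.21731069] [ 0.09468746  0.47822931 -0.18860844] 0.023875104214653595
```

View pics/c5.png

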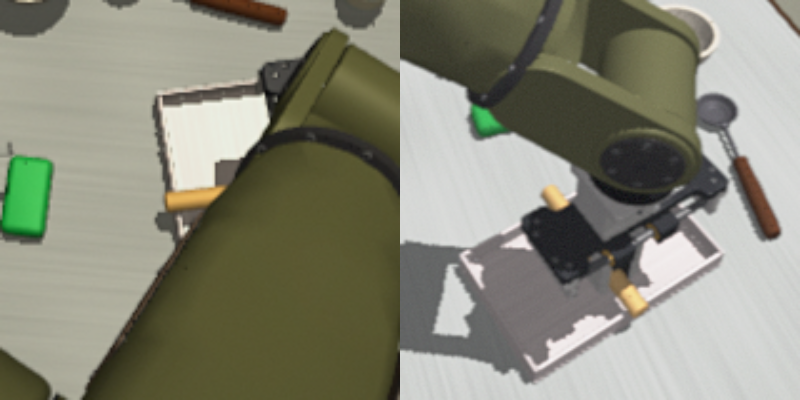

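The pestle rests on both long rims (its ends are visible in both crops). I'll regrip it nearer the fingertips.

Emit:
carry_out:
  commands: [1,0,0,0,0,0,0,1,0,0,0,0,0,0,1,0,0,0,0,0,0,1,0,0,0,0,0,0,1,0,0,0.5,0,0,0,1,0,0,1.5,0,0,0,1,0,0,4,0,0,0,1,0,0,7,0,0,0,1,0,0,7,0,0,0]
  force: 30

```text
time_s: 11.87
ee_pos: [0.5572, -0.2569, 0.1055]
eef_rot: [3.136, -0.013, 0.217]
force: [1.3, -0.3, 0.2]
grip_width: 0.0194
```

Emit:
carry_out:
  commands: [1,0,0,0,0,0,-0.12,1,-0.5,0.3,0,0,0,-0.24,1,-1,0.6,0,0,0,-0.36,1,-1.5,0.9,0,0,0,-0.48,1,-2,1.2,0,0,0,-0.6,1,-2.5,1.5,0,0,0,-0.72,1,-3,1.8,0,0,0,-0.84,1,-3.5,2.1,0,0,0,-0.96,1,-4,2.4,0,0,0,-1.08,1,-4.2,2.55,0,0,0,-1.2,1,-4.2,2.55,0,0,0,-1.32,1,-4.2,2.55,0,0,0,-1.44]

```text
time_s: 12.87
ee_pos: [0.5152, -0.2314, 0.1063]
eef_rot: [3.136, -0.014, -1.228]
force: [0.6, -0.7, -0.2]
grip_width: 0.0192
```

```bash
python3 -c "
from station import ctrl
o=ctrl.get_obs();print(o['ee_pos'],o['eef_rot'],o['qpos'])"
```

```text
[ 0.51520601 -0.23141874  0.10628191] [ 3.13630065 -0.01379043 -1.2284308 ] [-0.48065259  0.42821606  1.58930011 -0.01474636  1.11760657  0.75422839]
```

Run:
```python
from scipy.spatial.transform import Rotation as R
from station import ctrl
o=ctrl.get_obs(); a=R.from_euler('xyz',o['eef_rot']);b=R.from_euler('xyz',[3.14159,0,-1.353]);print((b*a.inv()).as_rotvec())
```

```text
[ 0.01472467 -0.00127186 -0.12453046]
```

Emit:
carry_out:
  commands: [1,0,0,0,0.015,-0.001,-0.125,1,0,0,-2,0.015,-0.001,-0.125,1,0,0,-4,0.015,-0.001,-0.125,1,0,0,-6,0.015,-0.001,-0.125,1,0,0,-7,0.015,-0.001,-0.125,1,0,0,-8,0.015,-0.001,-0.125,1,0,0,-8.6,0.015,-0.001,-0.125,1,0,0,-8.6,0.015,-0.001,-0.125,1,0,0,-8.6,0.015,-0.001,-0.125]

```text
time_s: 13.62
ee_pos: [0.5155, -0.2316, 0.0209]
eef_rot: [-3.141, -0.0, -1.353]
force: [0.9, -0.1, -0.8]
grip_width: 0.0192
```

```bash
python3 look.py c6
```

```text
side 0.73 [265. 272. 336. 319.] 404 [[-5.6, -78.3, 29.3], [0.4, -62.2, 35.5], [4.4, -43.9, 37.6], [8.0, 55.9, 39.0], [11.2, 76.9, 41.0]]
[ -2.4 -19.3  37.7] [[-6.4, -78.1, 33.9], [0.2, 72.8, 40.0]]
[ 2.6 -9.6 38.7] [[0.8, -76.3, 36.6], [4.3, 73.6, 41.3]]
[ 6.2 -7.2 37.5] [[4.6, -77.1, 34.8], [7.9, 74.5, 40.4]]
[ 9.7 -9.9 33.6] [[8.2, -75.7, 27.4], [11.3, 76.7, 38.4]]
tcp u,v,z 0.36882815334910435 -32.317342650647376 21.15233842061178
13.7667 [ 0.5156281  -0.23165363  0.02115234] [-3.14074906e+00 -5.34753095e-04 -1.35344215e+00] [ 0.47297751  0.41646677 -0.43486537] 0.019091270708567858
```

View pics/c6.png

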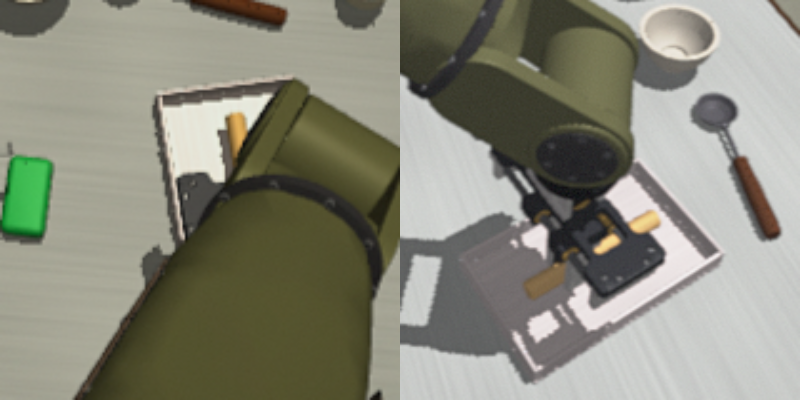

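The pestle is centred, level and along the tray's long side, with its bottom about 16 mm above the floor. I'll lower it the rest of the way slowly.

Emit:
carry_out:
  commands: [1,0,0,-0.5,0,0,0,1,0,0,-0.9,0,0,0,1,0,0,-1.2,0,0,0,1,0,0,-1.35,0,0,0,1,0,0,-1.45,0,0,0,1,0,0,-1.45,0,0,0]

```text
time_s: 14.27
ee_pos: [0.5155, -0.2316, 0.0064]
eef_rot: [-3.141, -0.0, -1.353]
force: [0.1, 0.6, -0.3]
grip_width: 0.0191
```

Emit:
carry_out:
  commands: [1,0,0,-0.05,0,0,0,1,0,0,-0.1,0,0,0,1,0,0,-0.1,0,0,0]

```text
time_s: 14.52
ee_pos: [0.5155, -0.2316, 0.0053]
eef_rot: [-3.141, -0.0, -1.353]
force: [0.5, 0.6, 0.2]
grip_width: 0.0192
```

Emit:
carry_out:
  commands: [1,0,0,-0.05,0,0,0,1,0,0,-0.08,0,0,0,1,0,0,-0.08,0,0,0]

```text
time_s: 14.77
ee_pos: [0.5156, -0.2316, 0.0047]
eef_rot: [-3.141, -0.0, -1.353]
force: [0.1, 0.2, 1.0]
grip_width: 0.0191
```

Emit:
carry_out:
  commands: [0.7,0,0,0,0,0,0,0.6,0,0,0,0,0,0,0.5,0,0,0,0,0,0,0.3,0,0,0,0,0,0,0.3,0,0,0,0,0,0,0.3,0,0,0,0,0,0,0.3,0,0,1,0,0,0,0.3,0,0,3,0,0,0,0.3,0,0,6,0,0,0,0.3,0,0,10,0,0,0,0.3,0,0,14,0,0,0,0.3,0,0,18,0,0,0]

```text
time_s: 15.77
ee_pos: [0.5152, -0.2314, 0.1874]
eef_rot: [-3.141, -0.001, -1.353]
force: [-0.2, -0.8, 0.6]
grip_width: 0.0333
```

Emit:
carry_out:
  commands: [0.3,0,0,3,0,0,0,0.3,-4,0,6,0,0,0,0.3,-8,0,8,0,0,0,0.3,-12,0,8,0,0,0,0.3,-14,0,8,0,0,0,0.3,-14,0,8,0,0,0,0.3,-14,0,8,0,0,0,0.3,-14,0,8,0,0,0]

```text
time_s: 16.43
ee_pos: [0.3755, -0.2314, 0.268]
eef_rot: [-3.14, -0.001, -1.354]
force: [0.3, 0.2, 0.0]
grip_width: 0.033
```

```bash
python3 look.py c7
```

```text
side 0.95 [264. 275. 335. 322.] 822 [[-7.3, -77.9, 4.2], [0.4, -43.8, 18.2], [5.3, -6.4, 21.2], [9.0, 30.9, 22.7], [11.4, 75.4, 25.1]]
[ -3.4 -10.   20.7] [[-14.0, -76.5, 3.9], [0.2, 71.0, 24.1]]
[ 2.9 -3.4 22.7] [[0.7, -76.5, 20.1], [5.1, 72.2, 25.3]]
[ 7.2 -6.1 20.2] [[5.4, -74.2, 13.5], [8.9, 71.6, 24.2]]
[10.3 -1.  16.1] [[9.2, -72.5, 10.4], [11.5, 72.3, 20.9]]
tcp u,v,z -30.25218179642388 -168.8077808681398 267.17069312231536
16.5833 [ 0.37574479 -0.23129486  0.26717069] [-3.14118733e+00 -2.07927749e-05 -1.35278931e+00] [0.16036157 0.01847973 0.0058363 ] 0.033191434168200876
```

View pics/c7.png

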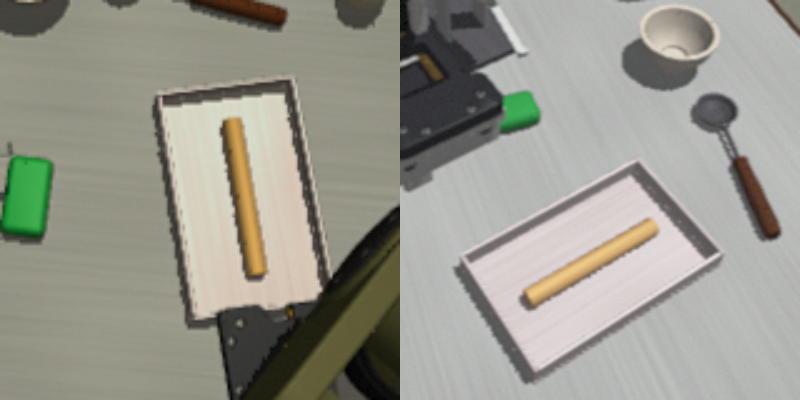

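The pestle lies flat in the tray, centred (top at 24 mm), and the robot is clear of everything.

```bash
python3 -c "
from station import ticket
print(ticket.hand_in())"
```

```text
the job is handed in; nothing more can be done
None
```

The pestle is lying flat in the middle of the tray, and I handed the job in at about 16.6 s of the 54 s. The hand-in gives no verdict.

- **Tipping:** I pressed the thumb plate down to its stop, with about 17 N at the end. A picture confirmed that the pestle had slid out to the stop.
- **Drawing out:** I gripped the exposed end at 30 N, lifted the pestle square to the tube over the stop and pulled it out along the tube. I felt no noticeable force while doing so.
- **Regrip:** Before laying it down, I rested the pestle across the tray rims and took it again nearer the fingertips. Otherwise the fingertips would have met the tray floor first and the pestle would have dropped about 10 mm. Lowering it onto the rims gave a brief push of about 9 N.
- **Laying:** I turned it along the tray's long side and lowered it until the wrist read about 1 N. I then opened the fingers and moved the arm clear.

In the last pictures the pestle's top was 24 mm up, as expected for a 20 mm pestle on the 4 mm floor, and its ends were well inside the walls. The gripper was clear and the wrist force was close to zero. The contact reading before release was only just above sensor noise. None of the checks failed or disagreed.

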